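Lock the bayonet lid onto a blower's intake filter

ROBOT

A 6-joint arm with a two-finger parallel gripper is mounted at the origin on the work surface. World frame = base frame: x ahead of the robot, y to its left, z up, the work surface at z = 0. Lengths are in m, angles in rad, forces in N, time in s.
With the tool pointing down it reaches from about 0.3 to 0.775 m from the base axis. Payload 14.6 kg.
Tool frame: the origin (TCP) lies midway between the tips of the shut fingers; the grasp point (between the pads) lies 19 mm behind it; z points along the fingers, y is the direction in which the jaws open and shut (so a half turn about z gives the same grasp; the last joint's range is limited). The gripper opens to 94 mm and grips with 3 to 60 N. Pads are 16 mm wide; open, the fingers measure 119 mm over their backs; the gripper's body (75 mm by 177 mm) begins 78 mm behind the grasp point.
Start: joints at [-1.191, 0.3, 1.521, -0, 1.321, -0.067], TCP at [0.238, -0.496, 0.205] pointing down, gripper open.
Joint ranges: [-3.03, 3.03], [-0.79, 2.21], [0.23, 2.52], [-1.04, 4.18], [0, 3.07], [-2.55, 2.55]. Speed limits (rad/s): [2.22, 2.22, 2.57, 3.14, 3.14, 3.14].

INTERFACE

Orientations are given as [roll, pitch, yaw] about the fixed x, y, z axes, in that order (R = Rz(yaw) Ry(pitch) Rx(roll)).
In Python, from station import readout, imaging, job gives the robot as it stands.
- The arm moves only by the tool arm_command, never from a script. Its argument "increments" is a list of rows, each an object with "gripper": the opening, from 0 (shut) to 1 (fully open); "slide": the shift along the world's x, y, z in m, a list of three; "yaw": the turn about the world's z in rad. A call has 1 to 8 rows; each row is the pose to reach, as a shift and turn from the pose commanded when the call began; what a row does not reach only later rows make up. A row lasts 1/8 s, in which the tool goes at most 62.5 mm and 10.7 degrees, less where a joint would pass 70% of its speed; a pose out of reach is approached as far as the arm can. A call with a gripper value outside its range is refused whole. The fingers move at their own pace and stop on an object; "grip_force" is the grip in N (left out, the last holds). Time passes only in rows, so rows that repeat a pose let the fingers close. It gives the time, the measured TCP pose, the force and the opening at its end, in the units of the state.
- readout.get_obs(): the state, without advancing time (a new reading comes with each control period).
- imaging.camera(name): name is "scene" or "top" or "wrist"; returns a dict with "color" (384x512x3 uint8, red, green, blue), "mtx" (3x3 intrinsics, pixels), "rvec" (rotation vector, rad) and "tvec" (3), from world to camera coordinates, as OpenCV has them. Camera axes: x right, y down, z forward; pixel columns grow to the right and rows downward; lengths in m; the calibration is good to about 2 mm. The wrist camera is an equidistant fisheye: a pixel r from the principal point sees the ray r / f radians off the axis. A picture is of the moment at which its call begins. There is no depth.
- job.hand_in(): hands the job in, once; it reports no verdict.
The state is a dict: "time_s": time; "qpos": joint angles; "joint_vel": joint speeds; "tau": joint torques, N m; "ee_pos": TCP position; "eef_rot": TCP orientation; "force": force on the tool from outside, world axes, zero at the start; "moment": the same for the moment, N m; "grip_width": finger opening in m.
Only numpy, scipy, OpenCV 4.12 (cv2) and the standard library are available. Lean on these libraries where they do the work, as an engineer would, in place of code of your own. Each camera call takes 0.05 s, during which the arm holds its last target. There are 200 camera calls.

TASK

Close the blower's intake filter: pick up the steel lid with the orange handle and two side wings, set it on the black gasket with its wings clear of the two yellow claws, then press it down and twist it clockwise (seen from above) until its wings are home under the claws, against their stops, and the lid is held tight on the gasket. Let go of it, and leave the plain grey dust cover with the blue handle where it is.

Things in the scene. Friction and masses are not known exactly. Their poses are not given: they have to be found in the camera images.
- lid_grip (a point): Centre of the bayonet lid's orange fin handle (74 long, 20 thick, 50 tall), 35 above the lid's underside, 25 above its plate. Loose steel lid, 0.35 kg, lying flat, fin up: round plate 96 across, 10 thick, two opposite wings 26 wide, 8 thick, flush with the underside, 152 tip to tip. x along fin and wings, y across the fin (grip so), z up; a half turn makes no difference. All in mm.
- mouth (a point): Centre of the free gasket's top (74 mm across) on the fixed grey canister (180 across) beside the blower; 128 above the bench. z up, x through both yellow claws (at +x, -x): posts 87 from the centre, lips reach in to 60, tops 25 above this point. Set the lid with its x 65 to 120 (best 80) degrees counter-clockwise from above of this x, so the wings clear the claws; 10 mm play each way.
- gasket (a joint): Downward give of the springy black gasket, m: 0 free or under the lid's weight, 0.006 limit; 5 N to start, 14 N at limit. Lips' undersides are ramps: entry 8 mm above the wings of a resting lid, end 3 mm below. Pressed 4 to 5 mm down the lid turns freely clockwise to the stops (lid x along mouth x); let go, it springs up tight and stays: about 0.003, fin centre 32 mm above mouth.
- dust_grip (a point): Centre of the blue fin handle (same size) of the other cover, to be left alone: a plain round grey plastic plate 120 mm across, 10 mm thick, without wings, loose on the bench. 35 mm above its underside.
Things that resemble listed ones, but are neither listed nor needed, are in the scene too. Leave any purple look-alike of the part that bears lid_grip alone.

How it is judged:
On the way:
1. the lid has been set on the gasket between the claws (within 20 mm of the middle, fin centre no more than 40 mm above the mouth point), not yet turned home (horizontal distance between lid_grip and mouth below 0.02 m and z of lid_grip in the frame of mouth below 0.04 m and angle between the x axis of lid_grip and the x axis of mouth, either way round above 0.3 rad), for 0.1 s.
At the end, for the whole second after the job is handed in: Lid centre within 12 mm of the mouth's, level within 4 degrees, wings under the claws within 10 degrees of fully home, gasket held down over 1.5 mm (fin centre under 34.5 mm above the mouth point); dust cover within 30 mm of its start (horizontal distance between lid_grip and mouth below 0.012 m and angle between the x axis of lid_grip and the x axis of mouth, either way round below 0.18 rad and value of joint gasket above 0.0015 m and z of lid_grip in the frame of mouth below 0.0345 m and angle between lid_grip's own z axis and vertical below 0.07 rad and distance of dust_grip from where it was at the start of the episode below 0.03 m); the robot touches nothing.
It fails at once if the dust cover is moved by more than 30 mm (distance of dust_grip from where it was at the start of the episode above 0.03 m).
It also fails if it takes over 42 s, if anything falls off the work surface, if the arm or the gripper's body presses on something with over 40 N, if the wrist force passes 120 N, or if a joint passes its speed limit or range.

## Working session

There is one attempt and no reset: what is moved stays moved. The work goes in short steps, Python scripts to look and compute and a tool call to move; the robot and the scene stay as the last step left them, time stands still between calls to the robot, and variables do not carry over. Pictures are saved under pics/ and viewed, about 8 in all and at most 12, crops included, and the job is handed in when it is done.

Besides the shell and the picture viewer there is one more tool, called after "Call:" in YAML: its name, and indented under it one key for each argument. arm_command: Moves the arm, as the interface text tells. Its arguments: {"type":"object","properties":{"increments":{"type":"array","items":{"type":"object","properties":{"gripper":{"type":"number"},"slide":{"type":"array","items":{"type":"number"}},"yaw":{"type":"number"}}}},"grip_force":{"type":"number"}},"required":["increments"]}

```bash
mkdir -p pics; ls
python3 - <<'E'
from station import readout, imaging
import cv2, numpy as np, pickle
o=readout.get_obs();print({k:np.round(v,3) for k,v in o.items()})
d={n:imaging.camera(n) for n in("scene","top")}
pickle.dump(d,open('cams.pkl','wb'))
for n in d: print(n,np.round(d[n]['mtx'],1).tolist(),d[n]['rvec'],d[n]['tvec'])
a=np.vstack([cv2.resize(d[n]['color'],(512,384)) for n in d])
for n in d: cv2.imwrite(f'pics/{n}0.png',cv2.resize(d[n]['color'],(768,576),interpolation=cv2.INTER_CUBIC)[:,:,::-1])
E
```

```text
pics
{'time_s': np.float64(0.0), 'qpos': array([-1.191,  0.3  ,  1.522, -0.   ,  1.321, -0.067]), 'joint_vel': array([-0.001,  0.002,  0.001, -0.   , -0.   , -0.001]), 'tau': array([ 1.0000e-03, -5.3181e+01, -3.5274e+01,  7.1000e-02,  2.4000e-02,
       -0.0000e+00]), 'ee_pos': array([ 0.238, -0.496,  0.205]), 'eef_rot': array([-3.14 , -0.   ,  0.447]), 'force': array([0.156, 0.028, 0.433]), 'moment': array([ 0.032, -0.011,  0.034]), 'grip_width': np.float64(0.094)}
scene [[396.2, 0.0, 259.1], [0.0, 396.2, 193.3], [0.0, 0.0, 1.0]] [ 0.9841318   2.45272712 -1.05720553] [ 0.28149275 -0.22428201  1.29648836]
top [[420.9, 0.0, 258.4], [0.0, 420.9, 196.0], [0.0, 0.0, 1.0]] [ 2.16713819 -2.11713392  0.0904558 ] [0.10823322 0.50126044 0.84593917]
```

View pics/scene0.png

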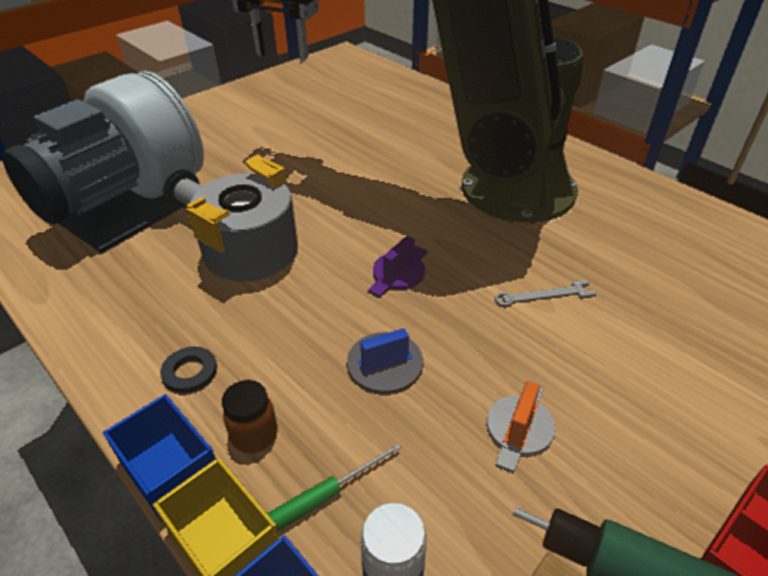

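View pics/top0.png

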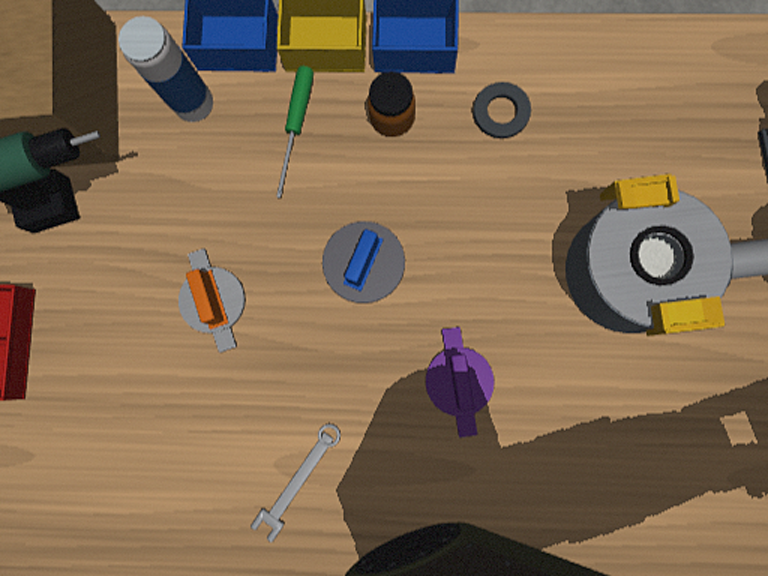

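The scene camera shows the orange lid at (520,420), the blue dust cover at (385,360), the purple look-alike at (400,268) and the canister at (240,225).

In the top view they are at (210,298), (363,262), (460,380) and (660,257). Orange things or lids that could be confused with the target: the purple winged lid (460,380) and the blue-handled plate (363,262). I choose the steel one with the orange fin and wings at (210,298), and check it in a close crop.

```bash
cat > h.py <<'E'
import cv2, numpy as np, pickle
def ray(c,uv):
    R=cv2.Rodrigues(np.array(c['rvec']))[0]; C=-R.T@np.array(c['tvec']).ravel()
    d=np.c_[(np.atleast_2d(uv)-c['mtx'][:2,2])/[c['mtx'][0][0],c['mtx'][1][1]],np.ones(len(np.atleast_2d(uv)))]@R
    return C,d
def onz(c,uv,z):
    C,d=ray(c,uv); return C+d*((z-C[2])/d[:,2])[:,None]
def proj(c,p):
    return cv2.projectPoints(np.float64(p).reshape(-1,1,3),np.array(c['rvec']),np.array(c['tvec']),c['mtx'],None)[0][:,0]
E
python3 - <<'E'
from h import *
d=pickle.load(open('cams.pkl','rb'));c=d['top'];im=c['color']
t=lambda u:np.round(onz(c,np.array(u[:2])/1.5,u[2])[0],4)
print('wing tips',t((198,252,.008)),t((228,348,.008)),'plate',t((212,298,.01)))
print('gasket',t((661,256,.128)),'claws',t((647,190,.153)),t((688,316,.153)),'dust',t((364,262,.01)))
hsv=cv2.cvtColor(im,cv2.COLOR_RGB2HSV)
m=((hsv[...,0]>5)&(hsv[...,0]<14)&(hsv[...,1]>190)).astype(np.uint8);m[:,180:]=0;m[:150]=0
p=np.argwhere(m)[:,::-1];print(len(p),p.min(0),p.max(0))
g=lambda x0,y0,w,s:cv2.resize(im[y0:y0+w,x0:x0+w],(s,s),interpolation=cv2.INTER_CUBIC)
o=np.hstack([g(110,155,90,400),g(370,105,130,400)])
cv2.imwrite('pics/crop.png',o[:,:,::-1])
E
```

```text
wing tips [0.5572 0.3987 0.008 ] [0.419  0.3467 0.008 ] plate [0.4901 0.3734 0.01  ]
gasket [ 0.5412 -0.2184  0.128 ] claws [ 0.6168 -0.1941  0.153 ] [ 0.4655 -0.238   0.153 ] dust [0.5468 0.1559 0.01  ]
506 [  7 180] [151 261]
```

View pics/crop.png

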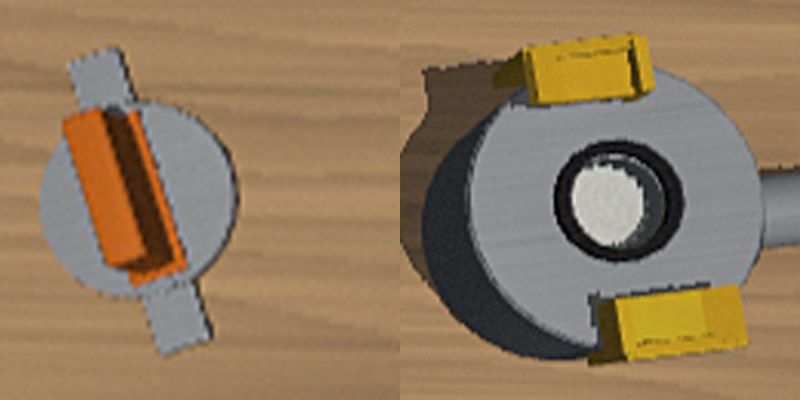

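The crop shows the chosen lid: orange fin on a steel plate with grey wings, tips at crop (92,56) and (188,347). The gasket is at crop (619,200), with claw inner edges at about (583,102) and (678,293). Next I refine the numbers.

Run:
```python
from h import *
from station import imaging
d=pickle.load(open('cams.pkl','rb'));c=d['top']
L=lambda u,z:onz(c,np.array(u)/(400/90)+[110,155],z)
G=lambda u,z:onz(c,(np.array(u)-[400,0])/(400/130)+[370,105],z)
r=lambda a:np.round(a,4).tolist()
print('cam',r(ray(c,[[0,0]])[0]))
w=L([[92,56],[188,347]],.008);f=L([[62,124],[105,107],[147,258],[105,268]],.06)
v=w[0]-w[1];print('tips',r(w),np.linalg.norm(v),'yaw',np.degrees(np.arctan2(v[1],v[0])),'mid',r(w.mean(0)))
print('plate',r(L([[139,200]],.01)))
print('fin',r(f),r(f.mean(0)))
for e in (f[0]-f[3],f[1]-f[2]): print(np.linalg.norm(e),np.degrees(np.arctan2(e[1],e[0])))
print('gasket',r(G([[619,200.5]],.128)),r(G([[554,200],[684,200],[619,139],[619,262]],.128)))
print('claw up',r(G([[525,50],[637,36],[637,97],[530,107]],.153)))
print('claw lo',r(G([[617,300],[742,286],[748,345],[630,360]],.153)))
x=imaging.camera('wrist');pickle.dump(x,open('w0.pkl','wb'));print(r(x['mtx']))
cv2.imwrite('pics/w0.png',cv2.resize(x['color'],(768,576))[:,:,::-1])
```

```text
cam [0.3935, 0.0871, 0.9034]
tips [[0.558, 0.4016, 0.008], [0.4167, 0.346, 0.008]] 0.15184984550160663 yaw 21.490132582151574 mid [0.4874, 0.3738, 0.008]
plate [[0.4872, 0.3734, 0.01]]
fin [[0.5164, 0.3953, 0.06], [0.5247, 0.3758, 0.06], [0.4554, 0.3521, 0.06], [0.4504, 0.3712, 0.06]] [0.4867, 0.3736, 0.06]
0.07028869619394587 20.091099791115017
0.0732610278362587 18.85831065280676
gasket [[0.5421, -0.2194, 0.128]] [[0.5417, -0.181, 0.128], [0.5431, -0.2577, 0.128], [0.5797, -0.2204, 0.128], [0.5049, -0.2184, 0.128]]
claw up [[0.6264, -0.1573, 0.153], [0.6358, -0.2225, 0.153], [0.599, -0.2215, 0.153], [0.592, -0.1596, 0.153]]
claw lo [[0.4793, -0.2069, 0.153], [0.4889, -0.2777, 0.153], [0.4551, -0.2798, 0.153], [0.445, -0.2133, 0.153]]
[[297.3186, 0.0, 261.4961], [0.0, 297.3186, 194.053], [0.0, 0.0, 1.0]]
```

View pics/w0.png

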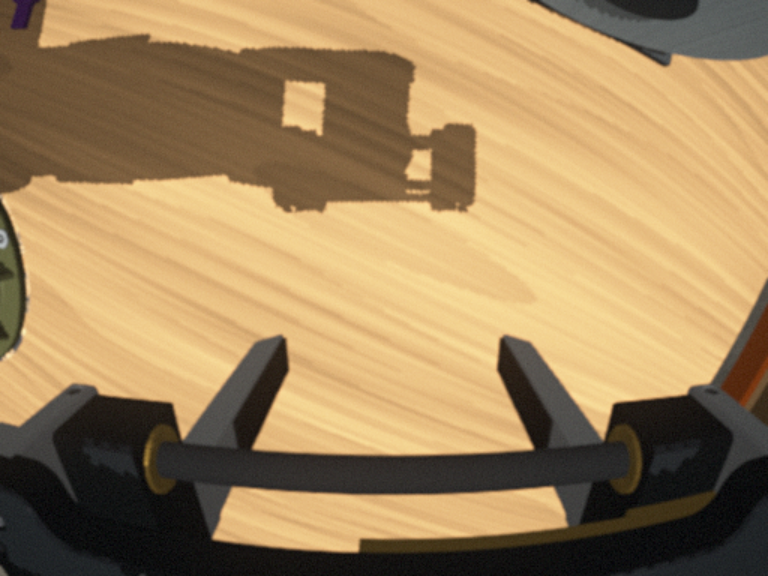

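Lid: centre (0.487, 0.374), yaw about 21°. Its tip-to-tip comes out at 151.8 mm (152 given), which checks. Mouth: about (0.541, -0.218), x yaw about 7.7°. The lip edges come out 117 mm apart (120 given) and the gasket 75–77 mm across (74 given), so both are consistent. The wrist view shows only the fingers and empty bench, so I move over to the lid.

Call:
arm_command:
  increments:
    - {"slide":[0.015,0.06,0.02],"gripper":1}
    - {"slide":[0.03,0.12,0.02],"gripper":1}
    - {"slide":[0.045,0.18,0.02]}
    - {"slide":[0.06,0.24,0.02]}
    - {"slide":[0.08,0.3,0.02]}
    - {"slide":[0.1,0.355,0.02]}
    - {"slide":[0.12,0.41,0.02]}
    - {"slide":[0.14,0.465,0.02]}
  grip_force: 30

```text
invalid input
```

Call:
arm_command:
  increments:
    - {"slide":[0.015,0.06,0.02],"yaw":0,"gripper":1}
    - {"slide":[0.03,0.12,0.02],"yaw":0,"gripper":1}
    - {"slide":[0.045,0.18,0.02],"yaw":0,"gripper":1}
    - {"slide":[0.06,0.24,0.02],"yaw":0,"gripper":1}
    - {"slide":[0.08,0.3,0.02],"yaw":0,"gripper":1}
    - {"slide":[0.1,0.355,0.02],"yaw":0,"gripper":1}
    - {"slide":[0.12,0.41,0.02],"yaw":0,"gripper":1}
    - {"slide":[0.14,0.465,0.02],"yaw":0,"gripper":1}
  grip_force: 30

```text
time_s: 1.15
ee_pos: [0.3779, -0.0291, 0.2256]
eef_rot: [3.141, -0.0, 0.447]
force: [1.2, -0.9, -0.6]
grip_width: 0.0941
```

Call:
arm_command:
  increments:
    - {"slide":[0.016,0.058,0],"yaw":-0.02,"gripper":1}
    - {"slide":[0.032,0.116,0],"yaw":-0.04,"gripper":1}
    - {"slide":[0.048,0.174,-0.01],"yaw":-0.06,"gripper":1}
    - {"slide":[0.064,0.232,-0.02],"yaw":-0.08,"gripper":1}
    - {"slide":[0.08,0.29,-0.04],"yaw":-0.08,"gripper":1}
    - {"slide":[0.095,0.345,-0.06],"yaw":-0.08,"gripper":1}
    - {"slide":[0.109,0.403,-0.08],"yaw":-0.08,"gripper":1}
    - {"slide":[0.109,0.403,-0.1],"yaw":-0.08,"gripper":1}

```text
time_s: 2.15
ee_pos: [0.4862, 0.3749, 0.1233]
eef_rot: [3.142, 0.001, 0.37]
force: [0.3, -0.5, -0.4]
grip_width: 0.0941
```

```bash
cat >> h.py <<'E'
def fproj(c,p):
    R=cv2.Rodrigues(np.array(c['rvec']))[0]; q=np.atleast_2d(p)@R.T+np.array(c['tvec']).ravel()
    th=np.arctan2(np.hypot(q[:,0],q[:,1]),q[:,2]); ph=np.arctan2(q[:,1],q[:,0])
    return c['mtx'][:2,2]+c['mtx'][0][0]*th[:,None]*np.c_[np.cos(ph),np.sin(ph)]
def fonz(c,uv,z):
    R=cv2.Rodrigues(np.array(c['rvec']))[0]; C=-R.T@np.array(c['tvec']).ravel()
    u=np.atleast_2d(uv)-c['mtx'][:2,2]; r=np.hypot(*u.T)[:,None]; th=r/c['mtx'][0][0]
    d=np.c_[u/r*np.sin(th),np.cos(th)]@R; return C+d*((z-C[2])/d[:,2])[:,None]
def body(x,y,yaw,pts):
    c,s=np.cos(yaw),np.sin(yaw); pts=np.array(pts,float); return np.c_[x+c*pts[:,0]-s*pts[:,1],y+s*pts[:,0]+c*pts[:,1],pts[:,2]]
E
python3 - <<'E'
from h import *
from station import imaging,readout
x=imaging.camera('wrist');pickle.dump(x,open('w1.pkl','wb'))
o=readout.get_obs();print(o['ee_pos'],o['eef_rot'],o['qpos'])
im=cv2.resize(x['color'],(768,576))
P=body(.487,.3737,np.radians(21),[[-.076,-.013,.008],[-.076,.013,.008],[.076,.013,.008],[.076,-.013,.008]])
F=body(.487,.3737,np.radians(21),[[-.037,-.01,.06],[-.037,.01,.06],[.037,.01,.06],[.037,-.01,.06]])
for q,col in((P,(0,255,0)),(F,(255,0,255))): cv2.polylines(im,[np.int32(fproj(x,q)*1.5)],True,col,1)
cv2.imwrite('pics/w1.png',im[:,:,::-1])
E
```

```text
[0.48518027 0.37278519 0.1206677 ] [3.14042254 0.00526797 0.36889307] [5.95265754e-01 5.15904417e-01 1.42224770e+00 4.50149738e-05
 1.20883673e+00 1.79714988e+00]
```

View pics/w1.png

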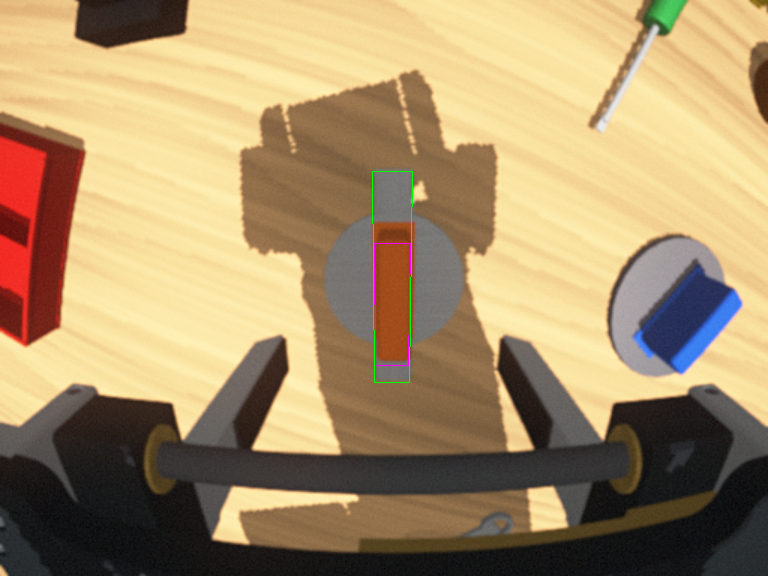

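The predicted wing and fin outlines lie on the lid (wings at (392,170)–(392,382), fin at (392,300)), and the blue cover is well off at (675,310). I descend and grasp.

Call:
arm_command:
  increments:
    - {"slide":[0,0.002,-0.045],"yaw":0,"gripper":1}
    - {"slide":[0,0.002,-0.08],"yaw":0,"gripper":1}
    - {"slide":[0,0.002,-0.1],"yaw":0,"gripper":1}
    - {"slide":[0,0.002,-0.105],"yaw":0,"gripper":1}
    - {"slide":[0,0.002,-0.105],"yaw":0,"gripper":1}

```text
time_s: 2.82
ee_pos: [0.4871, 0.3742, 0.0215]
eef_rot: [-3.141, -0.001, 0.367]
force: [-0.1, 0.5, 0.3]
grip_width: 0.0942
```

Call:
arm_command:
  increments:
    - {"slide":[0,0,-0.002],"yaw":0,"gripper":1}
    - {"slide":[0,0,-0.002],"yaw":0,"gripper":0}
    - {"slide":[0,0,-0.002],"yaw":0,"gripper":0}
    - {"slide":[0,0,-0.002],"yaw":0,"gripper":0}
    - {"slide":[0,0,-0.002],"yaw":0,"gripper":0}
    - {"slide":[0,0,-0.002],"yaw":0,"gripper":0}
    - {"slide":[0,0,-0.002],"yaw":0,"gripper":0}
  grip_force: 50

```text
time_s: 3.7
ee_pos: [0.4866, 0.374, 0.0184]
eef_rot: [-3.142, -0.0, 0.367]
force: [-0.4, 0.2, 0.6]
grip_width: 0.0372
```

Call:
arm_command:
  increments:
    - {"slide":[0,0,-0.002],"yaw":0,"gripper":0}
    - {"slide":[0,0,-0.002],"yaw":0,"gripper":0}
    - {"slide":[0,0,-0.002],"yaw":0,"gripper":0}
    - {"slide":[0,0,-0.002],"yaw":0,"gripper":0}
    - {"slide":[0,0,-0.002],"yaw":0,"gripper":0}

```text
time_s: 4.32
ee_pos: [0.4865, 0.3739, 0.0163]
eef_rot: [3.141, 0.0, 0.367]
force: [-0.0, -0.4, -3.4]
grip_width: 0.0198
```

Gripped at 19.8 mm (fin is 20). Now I lift and carry.

Call:
arm_command:
  increments:
    - {"slide":[0,0,0.04],"yaw":0,"gripper":0}
    - {"slide":[0,0,0.1],"yaw":0,"gripper":0}
    - {"slide":[0,-0.02,0.155],"yaw":0,"gripper":0}
    - {"slide":[0.005,-0.06,0.195],"yaw":0.1,"gripper":0}
    - {"slide":[0.01,-0.115,0.21],"yaw":0.2,"gripper":0}
    - {"slide":[0.015,-0.17,0.21],"yaw":0.3,"gripper":0}
    - {"slide":[0.02,-0.225,0.21],"yaw":0.4,"gripper":0}
    - {"slide":[0.025,-0.28,0.21],"yaw":0.5,"gripper":0}

```text
time_s: 5.32
ee_pos: [0.5114, 0.0923, 0.2266]
eef_rot: [3.141, -0.0, 0.87]
force: [0.6, -0.1, -3.1]
grip_width: 0.0198
```

Call:
arm_command:
  increments:
    - {"slide":[0.005,-0.055,0],"yaw":0.12,"gripper":0}
    - {"slide":[0.01,-0.11,0],"yaw":0.24,"gripper":0}
    - {"slide":[0.014,-0.16,0],"yaw":0.36,"gripper":0}
    - {"slide":[0.018,-0.21,0],"yaw":0.48,"gripper":0}
    - {"slide":[0.022,-0.25,0],"yaw":0.58,"gripper":0}
    - {"slide":[0.026,-0.29,0],"yaw":0.663,"gripper":0}
    - {"slide":[0.029,-0.312,0],"yaw":0.663,"gripper":0}
    - {"slide":[0.029,-0.312,0],"yaw":0.663,"gripper":0}

```text
time_s: 6.32
ee_pos: [0.5405, -0.2188, 0.2261]
eef_rot: [-3.141, -0.0, 1.527]
force: [-0.0, -0.3, -3.4]
grip_width: 0.0201
```

Run:
```python
from h import *
from station import imaging,readout
o=readout.get_obs();print(o['ee_pos'],o['eef_rot'],o['qpos'],o['grip_width'],o['force'])
w=imaging.camera('wrist');t=imaging.camera('top');pickle.dump((w,t),open('c2.pkl','wb'))
cl=[[.060,-.010,.025],[.060,.053,.025],[.094,.053,.025],[.094,-.010,.025]]
cl2=[[-a,-b,c] for a,b,c in cl]
th=np.linspace(0,2*np.pi,40);g=np.c_[.037*np.cos(th),.037*np.sin(th),0*th]
def B(p): q=body(.541,-.218,np.radians(7.7),p);q[:,2]+=.128;return q
a=w['color'].copy();a=cv2.resize(a,(768,576))
for q in(cl,cl2,g): cv2.polylines(a,[np.int32(fproj(w,B(q))*1.5)],True,(255,0,255),1)
cv2.imwrite('pics/w2.png',a[:,:,::-1])
```

```text
[ 0.54053558 -0.21878723  0.22607082] [-3.14105676e+00 -2.52459296e-04  1.52678106e+00] [-4.47418763e-01  3.60189491e-01  1.39319098e+00  2.21947875e-05
  1.38880417e+00 -4.03407584e-01] 0.020133900695609254 [-0.02965746 -0.25388091 -3.36251989]
```

View pics/w2.png

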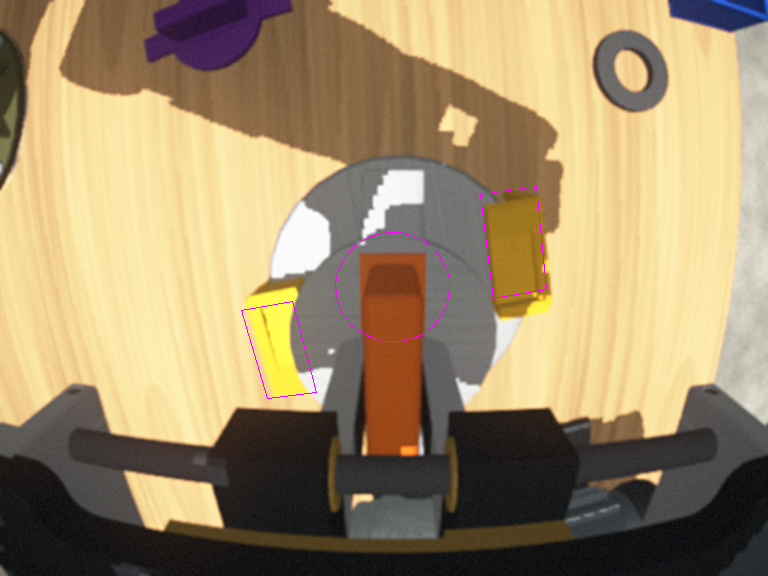

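The overlay of my mouth estimate falls on both claws (right claw about (515,250), left about (280,345)) to within 2–4 mm, inside the 10 mm play. The lid wings are clear, so I lower it.

Call:
arm_command:
  increments:
    - {"slide":[0,0,-0.03],"yaw":0,"gripper":0}
    - {"slide":[0,0,-0.055],"yaw":0,"gripper":0}
    - {"slide":[0,0,-0.068],"yaw":0,"gripper":0}
    - {"slide":[0,0,-0.075],"yaw":0,"gripper":0}
    - {"slide":[0,0,-0.079],"yaw":0,"gripper":0}
    - {"slide":[0,0,-0.081],"yaw":0,"gripper":0}
    - {"slide":[0,0,-0.081],"yaw":0,"gripper":0}

```text
time_s: 7.3
ee_pos: [0.5407, -0.2181, 0.1458]
eef_rot: [3.141, 0.0, 1.53]
force: [-0.2, -0.4, -3.0]
grip_width: 0.0196
```

Call:
arm_command:
  increments:
    - {"slide":[0,0,-0.001],"yaw":0,"gripper":0}
    - {"slide":[0,0,-0.002],"yaw":0,"gripper":0}
    - {"slide":[0,0,-0.003],"yaw":0,"gripper":0}
    - {"slide":[0,0,-0.003],"yaw":0,"gripper":0}
  grip_force: 60

```text
time_s: 7.8
ee_pos: [0.5408, -0.2181, 0.1429]
eef_rot: [3.141, 0.0, 1.53]
force: [-2.2, 0.4, 2.7]
grip_width: 0.0198
```

Call:
arm_command:
  increments:
    - {"slide":[0,0,-0.002],"yaw":0,"gripper":0}
    - {"slide":[0,0,-0.004],"yaw":0,"gripper":0}
    - {"slide":[0,0,-0.004],"yaw":0,"gripper":0}
    - {"slide":[0,0,-0.004],"yaw":0,"gripper":0}

```text
time_s: 8.3
ee_pos: [0.5408, -0.2181, 0.1391]
eef_rot: [3.141, 0.0, 1.53]
force: [-4.6, 1.3, 8.9]
grip_width: 0.0196
```

The gasket gives as specified: about 12 N on it, so roughly 4.8 mm down. I twist clockwise.

Call:
arm_command:
  increments:
    - {"slide":[0,0,0],"yaw":-0.08,"gripper":0}
    - {"slide":[0,0,0],"yaw":-0.18,"gripper":0}
    - {"slide":[0,0,0],"yaw":-0.28,"gripper":0}
    - {"slide":[0,0,0],"yaw":-0.38,"gripper":0}
    - {"slide":[0,0,0],"yaw":-0.48,"gripper":0}
    - {"slide":[0,0,0],"yaw":-0.55,"gripper":0}
    - {"slide":[0,0,0],"yaw":-0.6,"gripper":0}

```text
time_s: 9.18
ee_pos: [0.5413, -0.2184, 0.1394]
eef_rot: [3.139, -0.0, 0.928]
force: [0.2, 0.1, 7.6]
grip_width: 0.0198
```

Call:
arm_command:
  increments:
    - {"slide":[0,0,0],"yaw":-0.1,"gripper":0}
    - {"slide":[0,0,0],"yaw":-0.2,"gripper":0}
    - {"slide":[0,0,0],"yaw":-0.3,"gripper":0}
    - {"slide":[0,0,0],"yaw":-0.4,"gripper":0}
    - {"slide":[0,0,0],"yaw":-0.5,"gripper":0}
    - {"slide":[0,0,0],"yaw":-0.6,"gripper":0}
    - {"slide":[0,0,0],"yaw":-0.7,"gripper":0}
    - {"slide":[0,0,0],"yaw":-0.7,"gripper":0}

```text
time_s: 10.18
ee_pos: [0.5413, -0.2184, 0.1394]
eef_rot: [3.14, -0.002, 0.228]
force: [0.9, 0.4, 8.0]
grip_width: 0.0197
```

```bash
python3 -c "
from station import readout;o=readout.get_obs();print(o['ee_pos'],o['eef_rot'],o['force'],o['moment'])"
```

```text
[ 0.54129735 -0.21839734  0.13939351] [ 3.13996446e+00 -1.96669032e-03  2.28098370e-01] [0.85826214 0.36290676 8.03677287] [-0.03247596  0.13860341 -0.17805732]
```

Call:
arm_command:
  increments:
    - {"slide":[0,0,0],"yaw":-0.03,"gripper":0}
    - {"slide":[0,0,0],"yaw":-0.06,"gripper":0}
    - {"slide":[0,0,0],"yaw":-0.09,"gripper":0}
    - {"slide":[0,0,0],"yaw":-0.09,"gripper":0}

```text
time_s: 10.68
ee_pos: [0.5413, -0.219, 0.1394]
eef_rot: [3.139, -0.002, 0.14]
force: [-0.2, -4.5, 7.1]
grip_width: 0.0197
```

```bash
python3 -c "
from station import readout;o=readout.get_obs();print(o['ee_pos'],o['eef_rot'],o['force'],o['moment'])"
```

```text
[ 0.54127719 -0.21900884  0.13944822] [ 3.13871585e+00 -1.95400465e-03  1.40032273e-01] [-0.23707697 -4.53557489  7.05258913] [-0.88893592  0.08736072  0.63229452]
```

A stop is being met (moment +0.63 N m), by one wing first. I turn a little more with a small shift to −y.

Call:
arm_command:
  increments:
    - {"slide":[0,-0.001,0],"yaw":-0.02,"gripper":0}
    - {"slide":[0,-0.002,0],"yaw":-0.04,"gripper":0}
    - {"slide":[0,-0.002,0],"yaw":-0.06,"gripper":0}
    - {"slide":[0,-0.002,0],"yaw":-0.06,"gripper":0}

```text
time_s: 11.18
ee_pos: [0.5412, -0.2208, 0.1394]
eef_rot: [3.139, -0.002, 0.081]
force: [-1.5, -2.8, 7.2]
grip_width: 0.0198
```

```bash
python3 -c "
from station import readout;o=readout.get_obs();print(o['ee_pos'],o['eef_rot'],o['force'],o['moment'])"
```

```text
[ 0.54118274 -0.22077106  0.13940846] [ 3.13912398e+00 -1.67470553e-03  8.13405533e-02] [-1.49111689 -2.83920855  7.21774811] [-0.68469205  0.24753054  1.44049257]
```

Firm stop with little side force, so the wings are home. I ease off the press, then open.

Call:
arm_command:
  increments:
    - {"slide":[0,0,0.001],"yaw":0,"gripper":0}
    - {"slide":[0,0,0.002],"yaw":0.01,"gripper":0}
    - {"slide":[0,0,0.002],"yaw":0.02,"gripper":0}
    - {"slide":[0,0,0.002],"yaw":0.02,"gripper":1}
    - {"slide":[0,0,0.002],"yaw":0.02,"gripper":1}
    - {"slide":[0,0,0.002],"yaw":0.02,"gripper":1}
    - {"slide":[0,0,0.002],"yaw":0.02,"gripper":1}
    - {"slide":[0,0,0.002],"yaw":0.02,"gripper":1}

```text
time_s: 12.18
ee_pos: [0.5406, -0.22, 0.1404]
eef_rot: [-3.142, 0.0, 0.1]
force: [-0.0, 0.3, 0.5]
grip_width: 0.0663
```

```bash
python3 -c "
from station import readout;o=readout.get_obs();print(o['ee_pos'],o['eef_rot'],o['force'],o['moment'])"
```

```text
[ 0.54062238 -0.21997691  0.1404035 ] [-3.14152912e+00  6.06213273e-05  9.97303022e-02] [-0.02748474  0.30738964  0.52673613] [-0.01432096 -0.02526744  0.00014025]
```

Released, with no force on the tool. I rise straight up and check.

Call:
arm_command:
  increments:
    - {"slide":[0,0,0.01],"yaw":0,"gripper":1}
    - {"slide":[0,0,0.03],"yaw":0,"gripper":1}
    - {"slide":[0,0,0.07],"yaw":0,"gripper":1}
    - {"slide":[0,0,0.12],"yaw":0,"gripper":1}
    - {"slide":[-0.05,0,0.16],"yaw":0,"gripper":1}
    - {"slide":[-0.1,0,0.16],"yaw":0,"gripper":1}
    - {"slide":[-0.1,0,0.16],"yaw":0,"gripper":1}

```text
time_s: 13.05
ee_pos: [0.4388, -0.22, 0.3023]
eef_rot: [3.14, -0.002, 0.098]
force: [0.2, -0.5, 0.2]
grip_width: 0.0942
```

Run:
```python
from h import *
from station import imaging,readout
w=imaging.camera('wrist');t=imaging.camera('top');pickle.dump((w,t),open('c3.pkl','wb'))
o=readout.get_obs();print(o['ee_pos'],o['force'])
im=w['color'];u=fproj(w,[[.541,-.22,.15]])[0];print(u)
x0,y0=np.int32(np.clip(u-90,0,[332,204]));a=cv2.resize(im[y0:y0+180,x0:x0+180],(560,560),interpolation=cv2.INTER_CUBIC)
cv2.imwrite('pics/w3.png',a[:,:,::-1]);print(x0,y0)
```

```text
[ 0.44081465 -0.22010174  0.30133114] [-0.01869928  0.46084054  0.18455713]
[268.9844868   92.05159938]
178 2
```

View pics/w3.png

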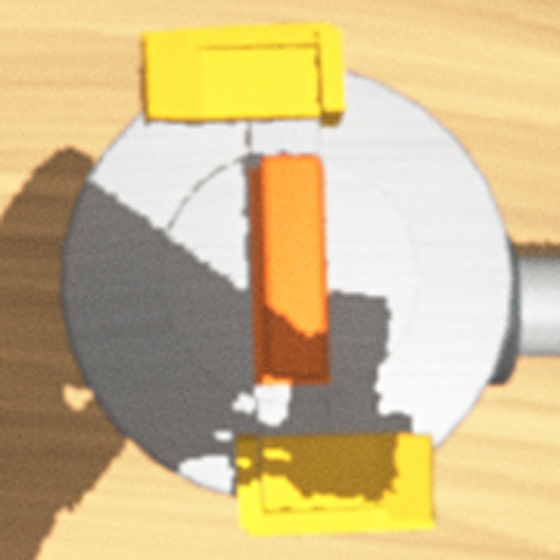

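The picture shows the lid centred, with its fin (290,270) square to the lip edges. The upper wing is under the top claw against its stop wall (320,120), and the lower wing is under the bottom claw against its stop (258,440). The gripper is clear.

Run:
```python
from h import *
from station import job
w,t=pickle.load(open('c3.pkl','rb'));c0=pickle.load(open('cams.pkl','rb'))['top']
f=lambda c:np.mean(np.argwhere((cv2.inRange(cv2.cvtColor(c['color'][120:230,200:280],cv2.COLOR_RGB2HSV),(108,120,40),(125,255,255)))>0),0)
print('blue handle px before/after',f(c0),f(t))
p=np.array([[264,156],[322,156],[328,345],[264,345]])*180/560+[178,2]
for z in(.185,.188):print(z,np.round(fonz(w,p[:2].mean(0),z),4))
print(job.hand_in())
```

```text
blue handle px before/after [52.89134438 41.18968692] [52.86556169 41.20257827]
0.185 [[ 0.5794 -0.2184  0.185 ]]
0.188 [[ 0.5788 -0.2184  0.188 ]]
the job is handed in; nothing more can be done
None
```

I closed the intake filter with the steel lid and handed the job in at about 13 s of the 42 s allowed. The hand-in reports no verdict.

**What I did:** I gripped the lid by its orange fin and set it on the gasket at about 80° to the claws. I pressed it about 4.5 mm down (around 12 N on the gasket) and twisted it clockwise until it met both stops (about 1.4 N m). Then I eased off, let go and backed away.

**Last checks:**
- **Lid:** The wrist picture shows both wings under the claws against their stop walls. The lid is centred to about 2 mm and the fin is square to the claws.
- **Height:** The finger height at release puts the fin centre about 31 mm above the mouth, under the 34.5 mm limit. I did not measure the gasket's give or the lid's level after letting go; the wings sitting under the lips is the evidence that it is held tight.
- **Angle:** The stop came at a tool yaw of 0.08–0.10 rad, against the 0.134 rad I had estimated for the mouth. I put the 2–3° difference down to measuring error; it is well inside the 10° limit.
- **Dust cover:** The blue handle is at the same pixels as at the start, within 0.03 px.
- **Gripper:** It touches nothing and reads about zero force.

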